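Load the pinch pot on the dipping cradle and hold it up level

TASK

Get the small empty pinch pot ready for dipping: stand it upright and centred on the three ceramic points of the steel dipping cradle and let go of it, then swing the cradle's wire handle up over the pot and lift the loaded cradle by that handle. Finish while still holding it in the air, about a hand's breadth (10 cm) clear of the table, steady and level, with the pot standing on its points. Leave the other two pots where they are.

Things in the scene. Friction and masses are not known exactly. Their poses are not given: they have to be found in the camera images.
- test_pinch_pot: The pot to load: small, empty, slightly uneven, off-white unglazed clay, 60 x 64 mm over the rim (x, y), 38 mm high, about 0.11 kg; the upper half is nearly straight, below it narrows to a flat foot about 35 mm across. Upright, turned any way. Being empty tells it from the other pots. Origin: centre of its underside, z up. Grip it across the outside of its upper half or by the rim.
- cradle: Steel dipping cradle, loose, about 0.6 kg: a round plate 128 mm across with drain holes, upper face 11 mm, low rim 14 mm above the table, on four feet. Two flat lugs 18 mm wide stand at y = +-66 mm, 74 mm high, and carry a swing-over wire handle. Origin: centre of the underside at the soles; z up; hinge line along y, 66 mm above the origin; +x points away from the robot, within 30 degrees.
- cradle_seat (a point): Centre of the three points of the white ceramic stilt in the middle of the plate, at the height of their tips (34 mm above the soles, 23 mm above the plate); axes as the cradle's. The points stand on a circle of radius 20 mm, one of them towards -y, each about 4 mm across. XX
- bail_grip (a point): Centre of the light wooden grip on the wire handle's cross bar: a slim barrel along the cradle's y, 64 mm long, 12 mm thick, 105 mm from the hinge line. Folded down it is at x = +105, z = 66 mm in the cradle's frame; swung upright at x = 0, z = 171 mm. The 5.6 mm wire goes on to y = +-49 mm, then bends to the legs at y = +-71 mm.
- bail (a joint): Angle of the wire handle: 0 = folded down level to the cradle's +x side (so at the start), 1.57 = upright over the pot, 3.14 = folded to the other side. It swings almost without friction and falls back if let go; the lifted cradle hangs level by its own weight. The wooden grip turns freely on its wire, so it can be held firmly while the handle is swung up round the hinge.
- slip_pot: Bystander: squat round straight-sided pot filled with pale slip, 67 mm across, 34 mm high (one more like it stands fixed at the far left on the clay slab). Origin: centre of its underside.
- water_pot: Bystander: taller speckled glazed pot with water in it, 68 mm across, 63 mm high. Origin: centre of its underside.
- banding_wheel: Bystander, fixed: grey potter's turntable between the robot and the cradle, 181 mm across, 75 mm high. Origin: centre of its underside.
- stamp_drawers: Bystander, fixed: small chest of three drawers at the right front, 167 x 186 mm, 161 mm high; a bottle and a roll of tape stand on it, to 0.28 m above the table. Origin: centre of its underside.
- lamp_neck (a point): Obstacle: where the neck of the fixed desk lamp rises, on the table, between the left pot and the rest. The neck is 30 mm thick, goes up to 0.34 m and leans back (+x) to a lamp head 70 to 160 mm behind this point, level with it in y to 75 mm to its left, 0.20 to 0.33 m up; its foot is a disc 111 mm across, 15 mm high. Pass between it and the robot, or well above it.

How it is judged:
By the outcome, as a careful person would: the job done as asked, in the order asked, and still so for the second after the job is handed in, while the arm keeps its last pose, push and grip.
It also fails if it takes over 66 s, if anything falls off the work surface, if the arm or the gripper's body presses on something with over 40 N, if the wrist force passes 120 N, or if a joint passes its speed limit or range.

ROBOT

A 6-joint arm with a two-finger parallel gripper is mounted at the origin on a cart in front of the work surface, level with it; the furniture and walls round the work are solid. World frame = base frame: x ahead of the robot, y to its left, z up, the work surface at z = 0. Lengths are in mm, angles in degrees, forces in N, time in s.
With the tool pointing down it reaches from about 325 to 1000 mm from the base axis. Payload 5.1 kg.
Tool frame: the origin (TCP) lies midway between the tips of the shut fingers; the grasp point (between the pads) lies 19 mm behind it (manip.grip_point_offset is the distance from the TCP to the grasp point, in mm); z points along the fingers, y is the line along which they close (so a half turn about z gives the same grasp; the last joint's range is limited). The gripper opens to 85 mm and grips with 20 to 120 N. Pads are 22 mm wide; open, the fingers measure 114 mm over their backs; the gripper's body (76 mm by 85 mm) begins 54 mm behind the grasp point. The pads swing forward as they close: fully open they stand 13 mm farther back than shut.
Start: joints at [68.835, 7.093, 94.555, -0, 78.352, -4.733], TCP at [183.896, 623.432, 231.322] pointing down, gripper open.
Joint ranges: [-149.61, 149.61], [-58.7, 133.49], [1.44, 155.28], [-77.14, 257.14], [18.33, 153.61], [-166.67, 166.67]. Speed limits (degrees/s): [147.25, 147.25, 180, 180, 180, 180].

INTERFACE

Orientations are given as [roll, pitch, yaw] about the fixed x, y, z axes, in that order (R = Rz(yaw) Ry(pitch) Rx(roll)).
In Python, from bench import manip, viewer, job gives the robot as it stands.
- The arm moves only by the tool drive_tool, never from a script. Its argument "deltas" is a list of rows, each an object of numbers: "ax", "ay", "az": the turn, a rotation vector about the world's x, y, z in rad; "dx", "dy", "dz": the shift along the world's x, y, z in cm; "fingers": the closure, from 0 (fully open) to 1 (shut). In form: [{"ax": .., "ay": .., "az": .., "dx": .., "dy": .., "dz": .., "fingers": ..}, ...]. A call has 1 to 20 rows; each row is the pose to reach, as a shift and turn from the pose commanded when the call began; what a row does not reach only later rows make up. A row lasts 1/10 s, in which the tool goes at most 50 mm and 8.59 degrees, less where a joint would pass 70% of its speed; a pose out of reach is approached as far as the arm can. A call with a gripper value outside its range is refused whole. The fingers move at their own pace and stop on an object; "newtons" is the grip in N (left out, the last holds). Time passes only in rows, so rows that repeat a pose let the fingers close. It gives the time, the measured TCP pose, the force, the opening and the grip force at its end, in the units of the state.
- manip.sense(): the state, without advancing time (a new reading comes with each control period).
- viewer.read_camera(name): name is "scene" or "top" or "wrist"; returns the picture (480x640x3 uint8, red, green, blue); there is no depth.
- viewer.calibration(name): a dict with "camera_matrix" (3x3 intrinsics, pixels), "R" (3x3) and "t" (3): a world point X has camera coordinates R X + t; the wrist camera has in their place "tool_from_camera" (4x4, takes a point from camera to tool coordinates, whose origin is the TCP and whose axes are the flange's). Camera axes: x right, y down, z forward; pixel columns grow to the right and rows downward; lengths in mm; the calibration is good to about 2 mm. A picture is of the moment at which its call begins: read the wrist's pose just before it. calibration takes no time and is no camera call.
- job.sign_off(): hands the job in; it is judged then, once.
Trained networks look in the newest picture that a camera, given by its name, has taken for a name from the list of things; names that differ only in an ending like _2 or _b are one class to them, and where a whole thing is asked for, a point or a joint stands for the part that bears it (a point fixed in the world has none). Each returns a list of dicts, best first, with "score" (0 to 1); they miss things now and then, are a little off and sometimes report something else, mostly with a low value. They report only what shows in the picture. A call takes as long as a camera call.
- viewer.spot_in(label, camera): "centre" ([x, y, z] in mm, in world coordinates, good to about 4 mm: the middle of the surface that is visible of it).
The state is a dict: "time": time; "joints": joint angles; "qvel": joint speeds; "tau": joint torques, N m; "ee_pos": TCP position; "tcp_rot": TCP orientation; "wrist_force": force on the tool from outside, world axes, zero at the start; "ft_torque": the same for the moment, N m; "opening": finger opening in mm; "grip_force": force on a finger pad.
Only numpy, scipy, OpenCV 4.12 (cv2) and the standard library are available. Lean on these libraries where they do the work, as an engineer would, in place of code of your own. Each camera call takes 0.05 s, during which the arm holds its last target. There are 200 camera calls.

## Working session

There is one attempt and no reset: what is moved stays moved. The work goes in short steps, Python scripts to look and compute and a tool call to move; the robot and the scene stay as the last step left them, time stands still between calls to the robot, and variables do not carry over. Pictures are saved under pics/ and viewed, at most 10 in all, crops included, and the job is handed in when it is done.

Besides the shell and the picture viewer there is one more tool, called after "Emit:" by a JSON object that holds its "fn" and its "kwargs". drive_tool: Moves the arm, as the interface text tells. Its arguments: {"type":"object","properties":{"deltas":{"type":"array","items":{"type":"object","properties":{"ax":{"type":"number"},"ay":{"type":"number"},"az":{"type":"number"},"dx":{"type":"number"},"dy":{"type":"number"},"dz":{"type":"number"},"fingers":{"type":"number"}}}},"newtons":{"type":"number"}},"required":["deltas"]}

```bash
mkdir -p pics; cat > h.py <<'E'
from bench import manip, viewer, job
import numpy as np, cv2
def snap(cam,fn):
    s=manip.sense(); im=viewer.read_camera(cam); cv2.imwrite('pics/'+fn,im[:,:,::-1]); return s,im
def proj(cam,X):
    c=viewer.calibration(cam); X=np.atleast_2d(X).astype(float)
    p=(np.array(c['R'])@X.T).T+np.array(c['t']); q=(np.array(c['camera_matrix'])@p.T).T
    return q[:,:2]/q[:,2:]
def back(cam,uv,z):
    c=viewer.calibration(cam);R=np.array(c['R']);t=np.array(c['t'])
    d=R.T@np.linalg.inv(np.array(c['camera_matrix']))@np.array([uv[0],uv[1],1.]);o=-R.T@t
    return o+d*(z-o[2])/d[2]
E
python3 - <<'E'
from h import *
for c in ['scene','top']: snap(c,c+'0.png')
for l in ['test_pinch_pot','cradle','cradle_seat','bail_grip','slip_pot','water_pot','lamp_neck','banding_wheel','stamp_drawers']:
    for c in ['scene','top']:
        r=viewer.spot_in(l,c); print(l,c,[(np.round(d['centre']).tolist(),round(d['score'],2)) for d in r[:3]])
s=manip.sense();print(s['time'],s['tcp_rot'],s['opening'],manip.grip_point_offset)
E
```

```text
test_pinch_pot scene [([486.0, 58.0, 23.0], 0.71)]
test_pinch_pot top [([543.0, -358.0, 40.0], 0.51), ([649.0, -109.0, 66.0], 0.26)]
cradle scene [([555.0, -118.0, 8.0], 0.76)]
cradle top [([561.0, -123.0, 6.0], 0.7)]
cradle_seat scene [([561.0, -126.0, 10.0], 0.84)]
cradle_seat top [([562.0, -124.0, 10.0], 0.85)]
bail_grip scene [([643.0, -110.0, 67.0], 0.63)]
bail_grip top [([648.0, -105.0, 66.0], 0.74)]
slip_pot scene [([492.0, 424.0, 18.0], 0.6)]
slip_pot top [([498.0, 429.0, 22.0], 0.97)]
water_pot scene [([533.0, -359.0, 38.0], 0.64)]
water_pot top [([541.0, -362.0, 41.0], 0.79)]
lamp_neck scene [([535.0, -362.0, 40.0], 0.22)]
lamp_neck top []
banding_wheel scene [([555.0, -118.0, 10.0], 0.74)]
banding_wheel top []
stamp_drawers scene []
stamp_drawers top [([543.0, -358.0, 40.0], 0.69)]
1.0 [1.79999144e+02 1.68651241e-03 1.63565499e+02] 84.92517404205107 18.700000000000003
```

View pics/scene0.png

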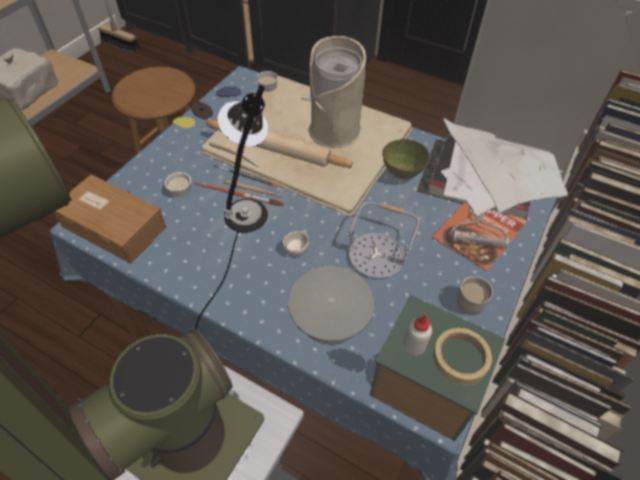

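View pics/top0.png

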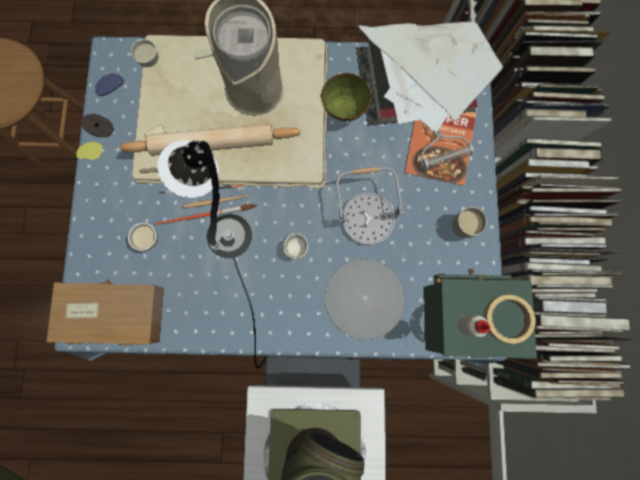

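Scene and top show the empty pot at (294,245) in top, cradle at (368,218) with grip at (365,171), lamp foot at (230,237), banding wheel (365,299). I'll zoom in on the top view.

```bash
python3 - <<'E'
from h import *
im=cv2.imread('pics/top0.png')
cv2.imwrite('pics/crop0.png',cv2.resize(im[155:275,270:430],None,fx=5,fy=5,interpolation=cv2.INTER_CUBIC))
for n,uv,z in [('pot rim',(294.5,246),38),('lamp foot',(230,237),15),('plate',(368,218),11),('wheel',(365,299),75),('grip',(365,171),66),('box',(105,312),80),('drawer corner',(425,285),161),('bottle',(482,326),250)]:
    print(n,back('top',uv,z).round())
c=viewer.calibration('top');print(-np.array(c['R']).T@c['t'])
E
```

```text
pot rim [476.  56.  38.]
lamp foot [499. 214.  15.]
plate [ 554. -123.   11.]
wheel [ 353. -106.   75.]
grip [ 656. -109.   66.]
box [313. 469.  80.]
drawer corner [ 380. -219.  161.]
bottle [ 299. -297.  250.]
[ 304.4781129    22.95201756 1068.00325079]
```

View pics/crop0.png

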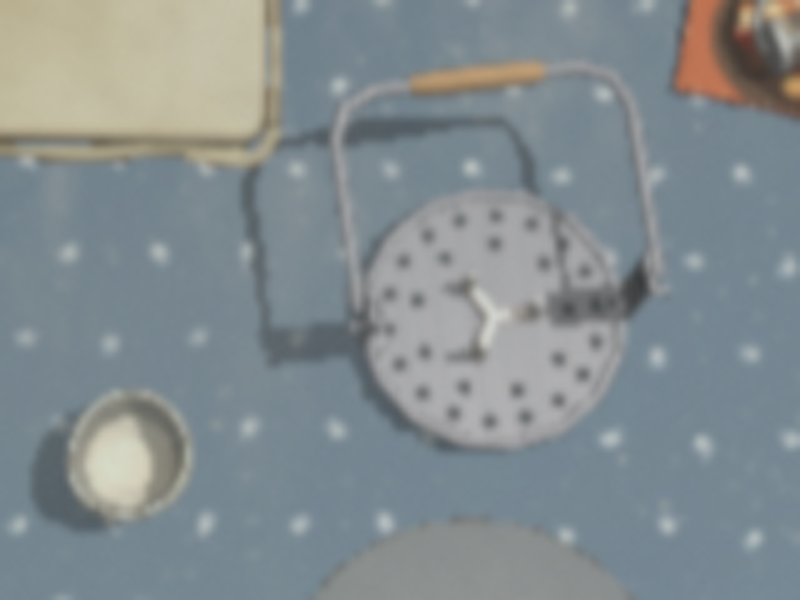

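```bash
python3 - <<'E'
from h import *
f=lambda x,y:(270+x/5,155+y/5)
P=back('top',f(129,455),38);C=back('top',f(495,318),12);G=back('top',f(478,77),66+2);S=back('top',f(494,315),20)
A=back('top',f(413,83),68);B=back('top',f(545,70),68)
print(P,C,S,G,np.degrees(np.arctan2(*(G-C)[1::-1])),np.linalg.norm((G-C)[:2]),A,B,np.degrees(np.arctan2(-(A-B)[0],(A-B)[1])),np.linalg.norm(A-B))
print(np.array(viewer.calibration('wrist')['tool_from_camera']).round(3))
E
```

```text
[476.14563765  52.63351567  38.        ] [ 552.50884861 -125.11669189   12.        ] [ 552.12433466 -123.51353557   20.        ] [ 656.87722055 -109.77897763   68.        ] 8.360203114007843 105.48934799624222 [653.22720922 -78.82578431  68.        ] [ 661.0519974  -141.73453541   68.        ] 7.09021414602016 63.39351918334933
[[ 1.00000e-03 -9.60000e-01 -2.80000e-01  7.13900e+01]
 [ 1.00000e+00  1.00000e-03  1.00000e-03 -7.89000e-01]
 [-0.00000e+00 -2.80000e-01  9.60000e-01 -1.42517e+02]
 [ 0.00000e+00  0.00000e+00  0.00000e+00  1.00000e+00]]
```

Emit:
{"fn": "drive_tool", "kwargs": {"deltas": [{"dx": 11.6, "dy": -32.3, "dz": 7, "az": -0.6}, {"dx": 11.6, "dy": -32.3, "dz": 7, "az": -0.6}, {"dx": 11.6, "dy": -32.3, "dz": 7, "az": -0.6}, {"dx": 11.6, "dy": -32.3, "dz": 7, "az": -0.6}, {"dx": 11.6, "dy": -32.3, "dz": 7, "az": -0.6}, {"dx": 11.6, "dy": -32.3, "dz": 7, "az": -0.6}, {"dx": 11.6, "dy": -32.3, "dz": 7, "az": -0.6}, {"dx": 11.6, "dy": -32.3, "dz": 7, "az": -0.6}, {"dx": 21.6, "dy": -52.3, "dz": 7, "az": -1.145}, {"dx": 21.6, "dy": -52.3, "dz": 7, "az": -1.145}, {"dx": 21.6, "dy": -52.3, "dz": 7, "az": -1.145}, {"dx": 21.6, "dy": -52.3, "dz": 7, "az": -1.145}, {"dx": 21.6, "dy": -52.3, "dz": 7, "az": -1.145}, {"dx": 29.2, "dy": -56.7, "dz": 0, "az": -1.145}, {"dx": 29.2, "dy": -56.7, "dz": 0, "az": -1.145}, {"dx": 29.2, "dy": -56.7, "dz": 0, "az": -1.145}, {"dx": 29.2, "dy": -56.7, "dz": 0, "az": -1.145}]}}

```text
invalid input at $.deltas[0]: expected keys ax, ay, az, dx, dy, dz, fingers
```

Emit:
{"fn": "drive_tool", "kwargs": {"deltas": [{"dx": 11.6, "dy": -32.3, "dz": 7, "ax": 0, "ay": 0, "az": -0.6, "fingers": 0}, {"dx": 11.6, "dy": -32.3, "dz": 7, "ax": 0, "ay": 0, "az": -0.6, "fingers": 0}, {"dx": 11.6, "dy": -32.3, "dz": 7, "ax": 0, "ay": 0, "az": -0.6, "fingers": 0}, {"dx": 11.6, "dy": -32.3, "dz": 7, "ax": 0, "ay": 0, "az": -0.6, "fingers": 0}, {"dx": 11.6, "dy": -32.3, "dz": 7, "ax": 0, "ay": 0, "az": -0.6, "fingers": 0}, {"dx": 11.6, "dy": -32.3, "dz": 7, "ax": 0, "ay": 0, "az": -0.6, "fingers": 0}, {"dx": 11.6, "dy": -32.3, "dz": 7, "ax": 0, "ay": 0, "az": -0.6, "fingers": 0}, {"dx": 11.6, "dy": -32.3, "dz": 7, "ax": 0, "ay": 0, "az": -0.6, "fingers": 0}, {"dx": 21.6, "dy": -52.3, "dz": 7, "ax": 0, "ay": 0, "az": -1.145, "fingers": 0}, {"dx": 21.6, "dy": -52.3, "dz": 7, "ax": 0, "ay": 0, "az": -1.145, "fingers": 0}, {"dx": 21.6, "dy": -52.3, "dz": 7, "ax": 0, "ay": 0, "az": -1.145, "fingers": 0}, {"dx": 21.6, "dy": -52.3, "dz": 7, "ax": 0, "ay": 0, "az": -1.145, "fingers": 0}, {"dx": 21.6, "dy": -52.3, "dz": 7, "ax": 0, "ay": 0, "az": -1.145, "fingers": 0}, {"dx": 29.2, "dy": -57.0, "dz": 0, "ax": 0, "ay": 0, "az": -1.145, "fingers": 0}, {"dx": 29.2, "dy": -57.0, "dz": 0, "ax": 0, "ay": 0, "az": -1.145, "fingers": 0}, {"dx": 29.2, "dy": -57.0, "dz": 0, "ax": 0, "ay": 0, "az": -1.145, "fingers": 0}, {"dx": 29.2, "dy": -57.0, "dz": 0, "ax": 0, "ay": 0, "az": -1.145, "fingers": 0}]}}

```text
time: 2.7
ee_pos: [475.5, 53.1, 229.0]
tcp_rot: [-179.7, -0.1, 97.9]
wrist_force: [-0.3, 1.0, 0.3]
opening: 85.7
grip_force: 0.0
```

```bash
cat >> h.py <<'E'
from scipy.spatial.transform import Rotation as Ro
def wback(s,uv,z):
    c=viewer.calibration('wrist');T=np.array(c['tool_from_camera'])
    R=Ro.from_euler('xyz',s['tcp_rot'],degrees=True).as_matrix()
    d=R@T[:3,:3]@np.linalg.inv(np.array(c['camera_matrix']))@np.array([uv[0],uv[1],1.]);o=R@T[:3,3]+np.array(s['ee_pos'])
    return o+d*(z-o[2])/d[2]
E
python3 - <<'E'
from h import *
s,im=snap('wrist','w1.png')
import json;json.dump({k:np.array(s[k]).tolist() for k in ['ee_pos','tcp_rot','joints']},open('w1.json','w'))
print(s['time'],s['ee_pos'],s['tcp_rot'],s['joints'])
for l in ['test_pinch_pot','cradle_seat','bail_grip','cradle']:
  for c in ['wrist']:print(l,[(np.round(d['centre'],1).tolist(),round(d['score'],2)) for d in viewer.spot_in(l,c)[:2]])
E
```

```text
2.7 [475.4843874   53.14288725 229.03296335] [-1.79717818e+02 -5.80261567e-02  9.78864319e+01] [-6.57639313e-02 -1.50889373e+01  1.15786827e+02  1.87370343e-02
  7.95896074e+01 -7.95577074e+00]
test_pinch_pot [([475.2, 50.9, 13.1], 0.71)]
cradle_seat [([544.9, -112.5, 11.1], 0.76)]
bail_grip [([564.0, -41.9, 67.7], 0.76)]
cradle [([547.5, -115.4, 11.3], 0.68), ([476.2, 52.2, 14.8], 0.55)]
```

View pics/w1.png

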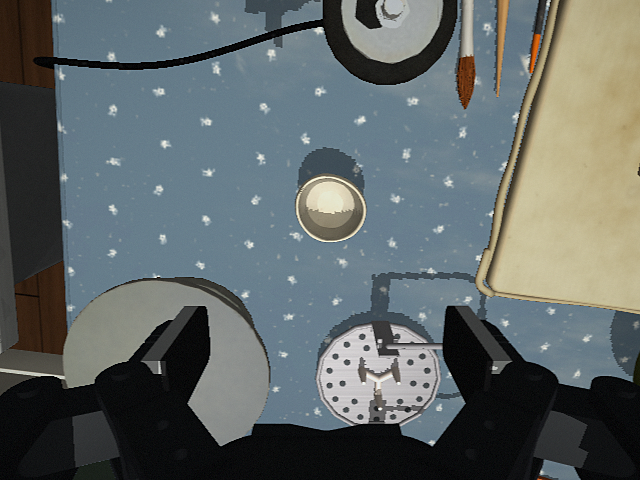

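Wrist view: the pot rim's centre is at about (331,208), the cradle plate at (378,375) and the open fingers are low in the picture.

```bash
python3 - <<'E'
from h import *
import json
s=json.load(open('w1.json'))
print(wback(s,(331,208),38), [wback(s,p,38).round(1) for p in [(296,208),(366,208),(331,174),(331,242)]], wback(s,(378.5,374.5),13))
im=cv2.imread('pics/w1.png');hsv=cv2.cvtColor(im,cv2.COLOR_BGR2HSV)
m=((hsv[...,1]<80)&(hsv[...,2]>90)).astype(np.uint8); m[:165]=0;m[250:]=0;m[:,:285]=0;m[:,375:]=0
n,l,st,ce=cv2.connectedComponentsWithStats(m);k=1+np.argmax(st[1:,4]);print(st[k],ce[k])
c,_=cv2.findContours((l==k).astype(np.uint8),0,cv2.CHAIN_APPROX_NONE);e=cv2.fitEllipse(cv2.convexHull(max(c,key=len)));print(e,wback(s,e[0],37))
E
```

```text
[478.10140117  56.15282734  38.        ] [array([448.4,  52. ,  38. ]), array([507.8,  60.3,  38. ]), array([474. ,  84.8,  38. ]), array([482.4,  26.1,  38. ])] [ 553.34054431 -117.28879491   13.        ]
[ 285  165   90   85 6576] [328.88001825 210.66058394]Traceback (most recent call last):
  File "<stdin>", line 8, in <module>
cv2.error: OpenCV(4.12.0) /io/opencv/modules/imgproc/src/shapedescr.cpp:361: error: (-201:Incorrect size of input array) There should be at least 5 points to fit the ellipse in function 'fitEllipseNoDirect'
```

Emit:
{"fn": "drive_tool", "kwargs": {"deltas": [{"dx": 0.1, "dy": 0.1, "dz": -5, "ax": 0, "ay": 0, "az": 0, "fingers": 0}, {"dx": 0.1, "dy": 0.1, "dz": -10, "ax": 0, "ay": 0, "az": 0, "fingers": 0}, {"dx": 0.1, "dy": 0.1, "dz": -14, "ax": 0, "ay": 0, "az": 0, "fingers": 0}, {"dx": 0.1, "dy": 0.1, "dz": -17, "ax": 0, "ay": 0, "az": 0, "fingers": 0}, {"dx": 0.1, "dy": 0.1, "dz": -20, "ax": 0, "ay": 0, "az": 0, "fingers": 0}, {"dx": 0.1, "dy": 0.1, "dz": -22, "ax": 0, "ay": 0, "az": 0, "fingers": 0}, {"dx": 0.1, "dy": 0.1, "dz": -22.7, "ax": 0, "ay": 0, "az": 0, "fingers": 0}, {"dx": 0.1, "dy": 0.1, "dz": -22.7, "ax": 0, "ay": 0, "az": 0, "fingers": 0}, {"dx": 0.1, "dy": 0.1, "dz": -22.7, "ax": 0, "ay": 0, "az": 0, "fingers": 0}, {"dx": 0.1, "dy": 0.1, "dz": -22.7, "ax": 0, "ay": 0, "az": 0, "fingers": 0.2}, {"dx": 0.1, "dy": 0.1, "dz": -22.7, "ax": 0, "ay": 0, "az": 0, "fingers": 0.4}, {"dx": 0.1, "dy": 0.1, "dz": -22.7, "ax": 0, "ay": 0, "az": 0, "fingers": 0.6}, {"dx": 0.1, "dy": 0.1, "dz": -22.7, "ax": 0, "ay": 0, "az": 0, "fingers": 0.6}, {"dx": 0.1, "dy": 0.1, "dz": -22.7, "ax": 0, "ay": 0, "az": 0, "fingers": 0.6}, {"dx": 0.1, "dy": 0.1, "dz": -22.7, "ax": 0, "ay": 0, "az": 0, "fingers": 0.6}], "newtons": 25}}

```text
time: 4.45
ee_pos: [478.3, 54.5, 6.1]
tcp_rot: [179.9, 0.0, 98.0]
wrist_force: [-1.6, 0.1, 6.4]
opening: 59.2
grip_force: 26.2
```

Emit:
{"fn": "drive_tool", "kwargs": {"deltas": [{"dx": 0, "dy": 0, "dz": 2, "ax": 0, "ay": 0, "az": 0, "fingers": 0.6}, {"dx": 0, "dy": 0, "dz": 5, "ax": 0, "ay": 0, "az": 0, "fingers": 0.6}, {"dx": 0, "dy": 0, "dz": 10, "ax": 0, "ay": 0, "az": 0, "fingers": 0.6}, {"dx": 1.5, "dy": -4, "dz": 13, "ax": 0, "ay": 0, "az": 0, "fingers": 0.6}, {"dx": 3, "dy": -8, "dz": 13, "ax": 0, "ay": 0, "az": 0, "fingers": 0.6}, {"dx": 3, "dy": -8, "dz": 13, "ax": 0, "ay": 0, "az": 0, "fingers": 0.6}, {"dx": 3, "dy": -8, "dz": 13, "ax": 0, "ay": 0, "az": 0, "fingers": 0.6}, {"dx": 3, "dy": -8, "dz": 13, "ax": 0, "ay": 0, "az": 0, "fingers": 0.6}, {"dx": 3, "dy": -8, "dz": 13, "ax": 0, "ay": 0, "az": 0, "fingers": 0.6}]}}

```text
time: 5.35
ee_pos: [506.1, -24.7, 133.5]
tcp_rot: [-179.9, -0.0, 98.0]
wrist_force: [0.4, -0.2, -1.3]
opening: 59.1
grip_force: 27.5
```

```bash
python3 - <<'E'
from h import *
s,im=snap('wrist','w2.png')
import json;json.dump({k:np.array(s[k]).tolist() for k in ['ee_pos','tcp_rot','joints']},open('w2.json','w'))
print(s['time'],s['ee_pos'],s['tcp_rot'],s['wrist_force'])
for l in ['test_pinch_pot','cradle_seat','bail_grip']:
  print(l,[(np.round(d['centre'],1).tolist(),round(d['score'],2)) for d in viewer.spot_in(l,'wrist')[:2]])
_,a=snap('top','top2.png')
for l in ['test_pinch_pot','cradle_seat','bail_grip']:
  print(l,[(np.round(d['centre'],1).tolist(),round(d['score'],2)) for d in viewer.spot_in(l,'top')[:2]])
E
```

```text
5.35 [506.06356434 -24.65360731 133.47377818] [-1.79913543e+02 -3.59344157e-02  9.80338904e+01] [ 0.36353083 -0.16792447 -1.31323707]
test_pinch_pot [([506.3, -30.7, 149.1], 0.6)]
cradle_seat [([591.0, -52.8, 64.6], 0.74)]
bail_grip [([617.9, -41.3, 67.8], 0.83), ([590.3, -57.3, 67.2], 0.39)]
test_pinch_pot [([624.5, -180.9, 68.8], 0.7), ([547.7, -162.9, 6.4], 0.32)]
cradle_seat [([552.7, -164.2, 11.7], 0.66)]
bail_grip [([623.9, -183.2, 69.5], 0.66)]
```

View pics/w2.png

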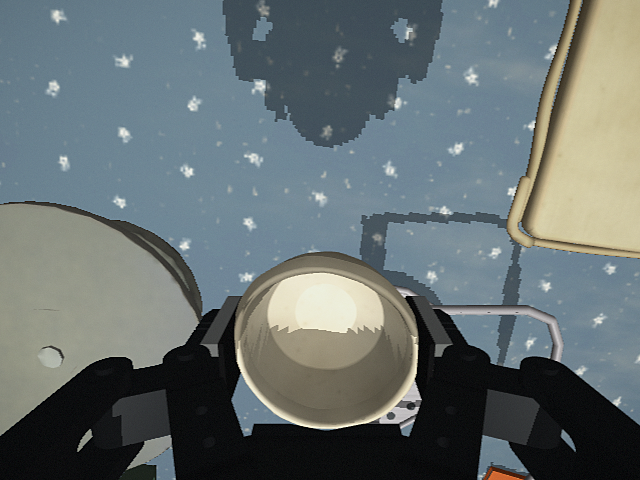

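```bash
python3 - <<'E'
from h import *
import json
s=json.load(open('w2.json'));z=s['ee_pos'][2]+32
R=Ro.from_euler('xyz',s['tcp_rot'],degrees=True).as_matrix()
for p in [(236,340),(419,340),(327,261),(328,429),(327.5,345)]:
    w=wback(s,p,z);print(p,w.round(1),(R.T@(w-s['ee_pos'])).round(1))
w=wback(s,(326,302),z-32);print('floor',w.round(1),(R.T@(w-s['ee_pos'])).round(1))
s1=json.load(open('w1.json'));
for p in [(316,374),(441,374),(378,321),(378,427)]: print(wback(s1,p,14).round(1))
# stilt tips in w1
im=cv2.imread('pics/w1.png');cv2.imwrite('pics/crop1.png',cv2.resize(im[310:440,300:460],None,fx=5,fy=4.6,interpolation=cv2.INTER_CUBIC))
E
```

```text
(236, 340) [476.7 -23.1 165.5] [  5.6 -28.9 -32. ]
(419, 340) [533.6 -15.  165.5] [  5.7  28.6 -32. ]
(327, 261) [501.3   6.9 165.5] [ 31.9  -0.4 -32. ]
(328, 429) [510.1 -52.5 165.5] [-28.1   0.1 -32. ]
(327.5, 345) [505.4 -20.8 165.5] [  3.9  -0.2 -32. ]
floor [505.  -21.  133.5] [ 3.7 -0.6  0. ]
[ 488.4 -125.2   14. ]
[ 617.5 -106.9   14. ]
[541.8 -55.8  14. ]
[ 564.1 -181.8   14. ]
```

View pics/crop1.png

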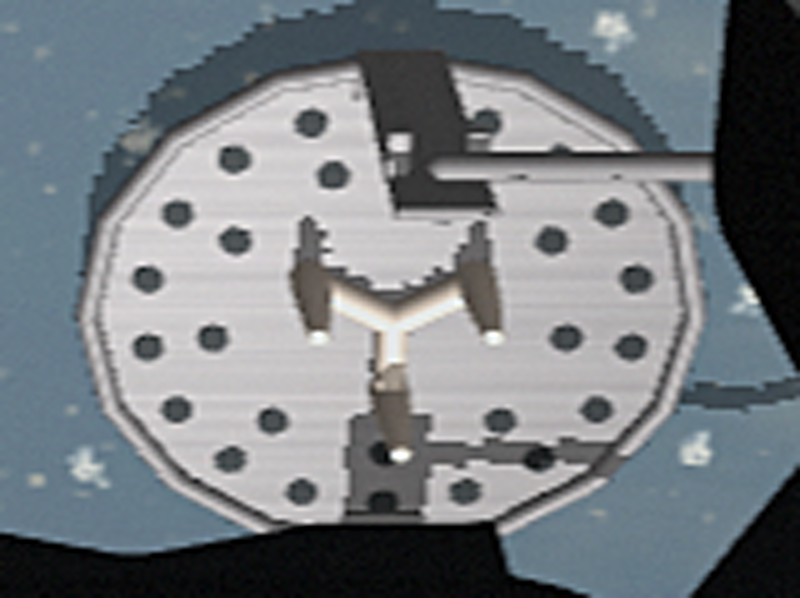

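The crop shows the three stilt tips clearly at (319,338), (493,338) and (400,454).

```bash
python3 - <<'E'
from h import *
import json
s=json.load(open('w1.json'))
w=np.array([wback(s,(300+x/5,310+y/4.6),34) for x,y in [(319,338),(493,338),(400,454)]])
c=w.mean(0);print(w.round(1),c,[np.linalg.norm(a-c) for a in w]);d=w[1]-w[0];print(np.degrees(np.arctan2(d[1],d[0])))
E
```

```text
[[ 535.6 -115.4   34. ]
 [ 569.7 -110.6   34. ]
 [ 556.7 -142.4   34. ]] [ 554.00312395 -122.8029476    34.        ] [np.float64(19.854571884871604), np.float64(19.93369562184565), np.float64(19.804465946856215)]
8.09210957794144
```

```bash
python3 - <<'E'
from h import *
a=cv2.imread('pics/w1.png')[165:253,285:375];b=cv2.imread('pics/w2.png')[240:440,225:430]
a=cv2.resize(a,(360,352),interpolation=cv2.INTER_CUBIC);b=cv2.resize(b,(410,400),interpolation=cv2.INTER_CUBIC)
o=np.zeros((400,780,3),np.uint8);o[:352,:360]=a;o[:,370:]=b;cv2.imwrite('pics/crop2.png',o)
E
```

```text
(no output)
```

View pics/crop2.png

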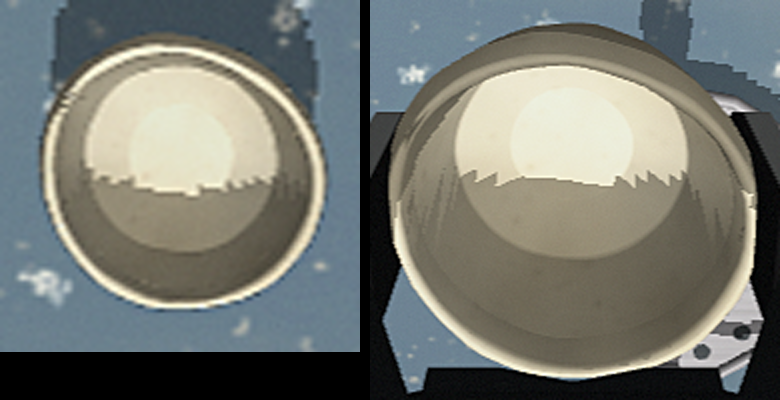

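```bash
python3 - <<'E'
from h import *
import json
s=json.load(open('w1.json'))
for z in (36,38):
  a=[wback(s,p,z) for p in [(331,175.7),(331,242),(295.5,206),(366.7,206)]];print('w1 rim',z,((a[0]+a[1])/2).round(1),((a[2]+a[3])/2).round(1),np.linalg.norm(a[0]-a[1]),np.linalg.norm(a[2]-a[3]))
for z in (5,8): print('w1 floor',wback(s,(330,202),z).round(1))
s=json.load(open('w2.json'));R=Ro.from_euler('xyz',s['tcp_rot'],degrees=True).as_matrix();p0=np.array(s['ee_pos'])
for h in (36,38):
  z=p0[2]-6.1+h
  a=[R.T@(wback(s,p,z)-p0) for p in [(327,265),(328,429),(236,342),(417.5,342)]];print('w2 rim',h,((a[0]+a[1])/2).round(1),((a[2]+a[3])/2).round(1),np.linalg.norm(a[0]-a[1]),np.linalg.norm(a[2]-a[3]))
for h in (5,8): print('w2 floor',(R.T@(wback(s,(326,313.5),p0[2]-6.1+h)-p0)).round(1))
E
```

```text
w1 rim 36 [478.4  54.3  36. ] [478.   57.5  36. ] 58.289105487429076 61.35750833953399
w1 rim 38 [478.3  54.7  38. ] [477.9  57.9  38. ] 57.94175710113355 60.99187515078237
w1 floor [477.6  55.1   5. ]
w1 floor [477.5  55.7   8. ]
w2 rim 36 [ -0.   -0.1 -29.9] [  3.7  -0.4 -29.9] 59.851493252531405 58.168260639897596
w2 rim 38 [  1.2  -0.1 -31.9] [  4.9  -0.4 -31.9] 58.78899632788135 57.13564483227913
w2 floor [-1.8 -0.6  1.1]
w2 floor [-0.3 -0.6 -1.9]
```

Emit:
{"fn": "drive_tool", "kwargs": {"deltas": [{"dx": 1.6, "dy": -3.3, "dz": 0, "ax": 0, "ay": 0, "az": 0, "fingers": 0.6}, {"dx": 3.1, "dy": -6.6, "dz": 0, "ax": 0, "ay": 0, "az": 0, "fingers": 0.6}, {"dx": 4.7, "dy": -9.9, "dz": 0, "ax": 0, "ay": 0, "az": 0, "fingers": 0.6}, {"dx": 4.7, "dy": -9.9, "dz": -2, "ax": 0, "ay": 0, "az": 0, "fingers": 0.6}, {"dx": 4.7, "dy": -9.9, "dz": -5, "ax": 0, "ay": 0, "az": 0, "fingers": 0.6}, {"dx": 4.7, "dy": -9.9, "dz": -7, "ax": 0, "ay": 0, "az": 0, "fingers": 0.6}, {"dx": 4.7, "dy": -9.9, "dz": -7, "ax": 0, "ay": 0, "az": 0, "fingers": 0.6}, {"dx": 4.7, "dy": -9.9, "dz": -7, "ax": 0, "ay": 0, "az": 0, "fingers": 0.6}, {"dx": 4.7, "dy": -9.9, "dz": -7, "ax": 0, "ay": 0, "az": 0, "fingers": 0.6}, {"dx": 4.7, "dy": -9.9, "dz": -7, "ax": 0, "ay": 0, "az": 0, "fingers": 0.6}]}}

```text
time: 6.75
ee_pos: [555.2, -124.9, 66.2]
tcp_rot: [179.8, 0.1, 98.0]
wrist_force: [0.0, -0.3, 0.0]
opening: 59.0
grip_force: 27.5
```

```bash
python3 - <<'E'
from h import *
s,im=snap('wrist','w3.png')
import json;json.dump({k:np.array(s[k]).tolist() for k in ['ee_pos','tcp_rot','joints']},open('w3.json','w'))
print(s['time'],s['ee_pos'],s['tcp_rot'],s['wrist_force'])
_,a=snap('scene','sc3.png')
w=im[230:450,200:460,::-1];b=a[200:300,330:440,::-1]
o=np.zeros((440,800,3),np.uint8);o[:330,:390]=cv2.resize(w,(390,330));o[:364,400:]=cv2.resize(b,(400,364),interpolation=cv2.INTER_CUBIC);cv2.imwrite('pics/c3.png',o)
E
```

```text
6.75 [ 555.15583641 -124.86640774   66.22594754] [1.79833143e+02 8.29209810e-02 9.79770689e+01] [ 0.0338849  -0.30275939  0.02367132]
```

View pics/c3.png

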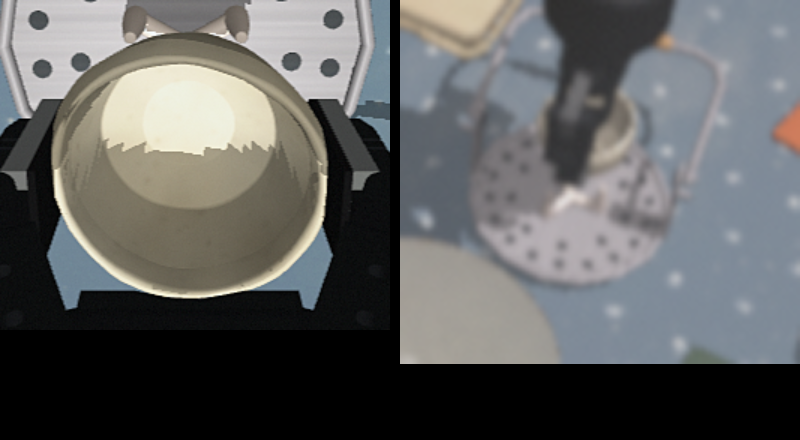

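The wrist crop shows the gripped pot with two stilt tips just beyond it, at about u=288 and 359, v=254. Next I'll measure the residual offset.

```bash
python3 - <<'E'
from h import *
import json
s=json.load(open('w3.json'));R=Ro.from_euler('xyz',s['tcp_rot'],degrees=True).as_matrix();p0=np.array(s['ee_pos'])
for p in [(288,254.5),(359.5,253.5)]:
  w=wback(s,p,34);print(w.round(1),(R.T@(w-p0)).round(1))
im=cv2.imread('pics/w3.png');cv2.imwrite('pics/c4.png',cv2.resize(im[225:275,270:380],None,fx=7,fy=7,interpolation=cv2.INTER_CUBIC))
E
```

```text
[ 535.4 -114.8   34. ] [ 12.8 -18.2  32.2]
[ 568.3 -109.7   34. ] [13.3 15.  32.3]
```

View pics/c4.png

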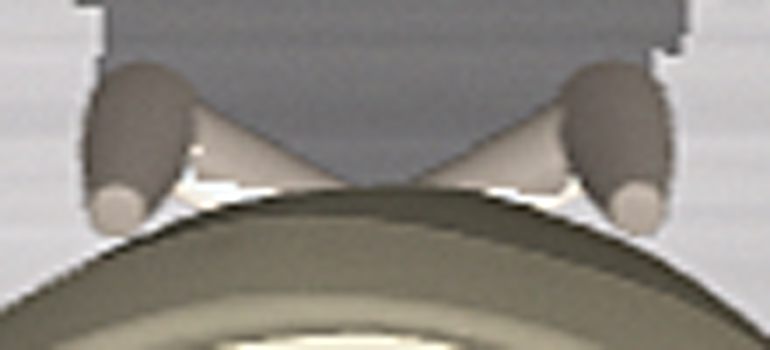

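Emit:
{"fn": "drive_tool", "kwargs": {"deltas": [{"dx": -0.15, "dy": 0.22, "dz": -0.5, "ax": 0, "ay": 0, "az": 0, "fingers": 0.6}, {"dx": -0.15, "dy": 0.22, "dz": -1.2, "ax": 0, "ay": 0, "az": 0, "fingers": 0.6}, {"dx": -0.15, "dy": 0.22, "dz": -1.8, "ax": 0, "ay": 0, "az": 0, "fingers": 0.6}, {"dx": -0.15, "dy": 0.22, "dz": -2.2, "ax": 0, "ay": 0, "az": 0, "fingers": 0.6}, {"dx": -0.15, "dy": 0.22, "dz": -2.4, "ax": 0, "ay": 0, "az": 0, "fingers": 0.6}, {"dx": -0.15, "dy": 0.22, "dz": -2.4, "ax": 0, "ay": 0, "az": 0, "fingers": 0.6}, {"dx": -0.15, "dy": 0.22, "dz": -2.4, "ax": 0, "ay": 0, "az": 0, "fingers": 0.6}, {"dx": -0.15, "dy": 0.22, "dz": -2.4, "ax": 0, "ay": 0, "az": 0, "fingers": 0.6}]}}

```text
time: 7.65
ee_pos: [552.6, -122.5, 40.6]
tcp_rot: [180.0, 0.0, 98.0]
wrist_force: [0.1, 0.3, -0.7]
opening: 59.2
grip_force: 27.5
```

Emit:
{"fn": "drive_tool", "kwargs": {"deltas": [{"dx": 0.1, "dy": 0, "dz": -0.1, "ax": 0, "ay": 0, "az": 0, "fingers": 0.6}, {"dx": 0.1, "dy": 0, "dz": -0.1, "ax": 0, "ay": 0, "az": 0, "fingers": 0.6}, {"dx": 0.1, "dy": 0, "dz": -0.1, "ax": 0, "ay": 0, "az": 0, "fingers": 0.6}]}}

```text
time: 7.95
ee_pos: [553.5, -122.4, 39.4]
tcp_rot: [180.0, 0.0, 98.0]
wrist_force: [-0.5, 0.1, -0.4]
opening: 58.8
grip_force: 27.5
```

Emit:
{"fn": "drive_tool", "kwargs": {"deltas": [{"dx": 0, "dy": 0, "dz": -0.1, "ax": 0, "ay": 0, "az": 0, "fingers": 0.6}, {"dx": 0, "dy": 0, "dz": -0.1, "ax": 0, "ay": 0, "az": 0, "fingers": 0.6}, {"dx": 0, "dy": 0, "dz": -0.1, "ax": 0, "ay": 0, "az": 0, "fingers": 0.6}]}}

```text
time: 8.25
ee_pos: [553.5, -122.4, 38.4]
tcp_rot: [180.0, 0.0, 98.0]
wrist_force: [0.2, 0.5, -0.7]
opening: 59.3
grip_force: 27.6
```

Emit:
{"fn": "drive_tool", "kwargs": {"deltas": [{"dx": 0, "dy": 0, "dz": -0.1, "ax": 0, "ay": 0, "az": 0, "fingers": 0.6}, {"dx": 0, "dy": 0, "dz": -0.1, "ax": 0, "ay": 0, "az": 0, "fingers": 0.6}, {"dx": 0, "dy": 0, "dz": -0.1, "ax": 0, "ay": 0, "az": 0, "fingers": 0.6}]}}

```text
time: 8.55
ee_pos: [553.8, -122.4, 37.7]
tcp_rot: [180.0, 0.0, 98.0]
wrist_force: [-0.4, -0.3, 1.1]
opening: 59.5
grip_force: 27.7
```

Emit:
{"fn": "drive_tool", "kwargs": {"deltas": [{"dx": 0, "dy": 0, "dz": -0.1, "ax": 0, "ay": 0, "az": 0, "fingers": 0.6}, {"dx": 0, "dy": 0, "dz": -0.1, "ax": 0, "ay": 0, "az": 0, "fingers": 0.6}, {"dx": 0, "dy": 0, "dz": -0.1, "ax": 0, "ay": 0, "az": 0, "fingers": 0.6}]}}

```text
time: 8.85
ee_pos: [554.1, -122.5, 37.2]
tcp_rot: [179.9, 0.0, 98.0]
wrist_force: [0.2, 0.9, 5.1]
opening: 59.5
grip_force: 27.9
```

Emit:
{"fn": "drive_tool", "kwargs": {"deltas": [{"dx": 0, "dy": 0, "dz": 0.05, "ax": 0, "ay": 0, "az": 0, "fingers": 0.27}, {"dx": 0, "dy": 0, "dz": 0.05, "ax": 0, "ay": 0, "az": 0, "fingers": 0.2}, {"dx": 0, "dy": 0, "dz": 0.05, "ax": 0, "ay": 0, "az": 0, "fingers": 0.1}, {"dx": 0, "dy": 0, "dz": 0.05, "ax": 0, "ay": 0, "az": 0, "fingers": 0}, {"dx": 0, "dy": 0, "dz": 0.05, "ax": 0, "ay": 0, "az": 0, "fingers": 0}, {"dx": 0, "dy": 0, "dz": 0.05, "ax": 0, "ay": 0, "az": 0, "fingers": 0}, {"dx": 0, "dy": 0, "dz": 0.05, "ax": 0, "ay": 0, "az": 0, "fingers": 0}, {"dx": 0, "dy": 0, "dz": 1, "ax": 0, "ay": 0, "az": 0, "fingers": 0}, {"dx": 0, "dy": 0, "dz": 3, "ax": 0, "ay": 0, "az": 0, "fingers": 0}, {"dx": 0, "dy": 0, "dz": 7, "ax": 0, "ay": 0, "az": 0, "fingers": 0}, {"dx": 0, "dy": 0, "dz": 12, "ax": 0, "ay": 0, "az": 0, "fingers": 0}, {"dx": 0, "dy": 0, "dz": 12, "ax": 0, "ay": 0, "az": 0, "fingers": 0}, {"dx": 0, "dy": 0, "dz": 12, "ax": 0, "ay": 0, "az": 0, "fingers": 0}, {"dx": 0, "dy": 0, "dz": 12, "ax": 0, "ay": 0, "az": 0, "fingers": 0}]}}

```text
time: 10.25
ee_pos: [552.7, -122.1, 155.5]
tcp_rot: [-179.9, -0.0, 98.0]
wrist_force: [0.2, 0.6, -0.8]
opening: 85.3
grip_force: 0.0
```

```bash
python3 - <<'E'
from h import *
s,im=snap('wrist','w5.png')
import json;json.dump({k:np.array(s[k]).tolist() for k in ['ee_pos','tcp_rot','joints']},open('w5.json','w'))
print(s['time'],s['ee_pos'],s['tcp_rot'],s['wrist_force'])
for l in ['test_pinch_pot','cradle_seat','bail_grip','cradle']:
  print(l,[(np.round(d['centre'],1).tolist(),round(d['score'],2)) for d in viewer.spot_in(l,'wrist')[:2]])
E
```

```text
10.25 [ 552.67754006 -122.12616352  155.50034529] [-1.79919426e+02 -3.93432346e-02  9.79640098e+01] [ 0.19375759  0.64797943 -0.82734333]
test_pinch_pot [([552.8, -123.4, 49.4], 0.95)]
cradle_seat [([566.6, -97.8, 9.7], 0.83)]
bail_grip [([638.3, -81.0, 69.1], 0.61)]
cradle [([568.0, -103.7, 11.2], 0.77)]
```

View pics/w5.png

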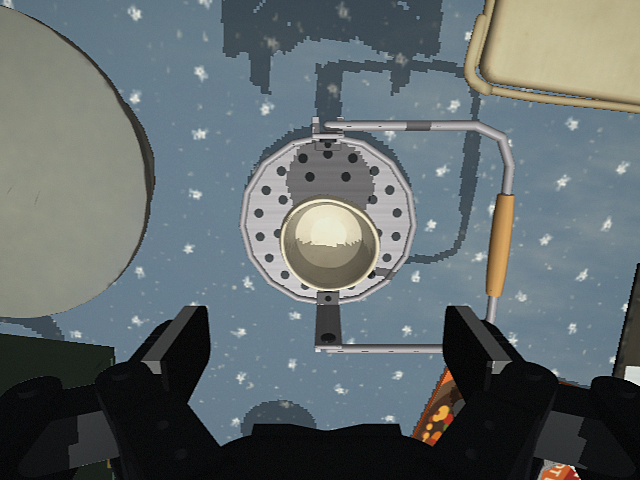

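The pot stands upright on the stilt, its rim centred near (330,245). The plate is at (328,220), the grip at (501,245) and its ends near (506,195) and (495,296).

```bash
python3 - <<'E'
from h import *
import json
s=json.load(open('w5.json'))
im=cv2.imread('pics/w5.png');hsv=cv2.cvtColor(im,cv2.COLOR_BGR2HSV)
m=((hsv[...,0]>8)&(hsv[...,0]<26)&(hsv[...,1]>90)&(hsv[...,2]>90)).astype(np.uint8);m[:180]=0;m[310:]=0;m[:,:470]=0;m[:,530:]=0
c,_=cv2.findContours(m,0,2);r=cv2.minAreaRect(max(c,key=cv2.contourArea));print(r)
p=np.array(r[0]);b=cv2.boxPoints(r);b=b[np.argsort(b[:,1])]
G=wback(s,p,66);A=wback(s,b[:2].mean(0),66);B=wback(s,b[2:].mean(0),66);print('grip',G.round(1),A.round(1),B.round(1),np.linalg.norm(A-B))
a=[wback(s,q,71) for q in [(330,197.5),(330,290.5),(280,243),(380,243)]];print('pot',((a[0]+a[1])/2).round(1),((a[2]+a[3])/2).round(1),np.linalg.norm(a[0]-a[1]),np.linalg.norm(a[2]-a[3]))
a=[wback(s,q,14) for q in [(328,137),(328,304),(241,220),(415,220)]];print('plate',((a[0]+a[1])/2).round(1),((a[2]+a[3])/2).round(1))
th=np.radians(8.1);H=G[:2]-105*np.array([np.cos(th),np.sin(th)]);print('hinge from grip',H)
E
```

```text
((500.1077575683594, 245.13848876953125), (18.357141494750977, 102.70075988769531), 7.125016689300537)
grip [ 657.8 -107.3   66. ] [653.3 -76.2  66. ] [ 662.6 -140.9   66. ] 65.36624269506162
pot [ 554.3 -120.7   71. ] [ 554.1 -119.1   71. ] 58.2564615646688 59.89495278263695
plate [ 553.6 -122.6   14. ] [ 553.  -118.4   14. ]
hinge from grip [ 553.83471144 -122.10768666]
```

Emit:
{"fn": "drive_tool", "kwargs": {"deltas": [{"dx": 4, "dy": 0.5, "dz": 0, "ax": 0, "ay": 0, "az": 0, "fingers": 0.4}, {"dx": 8, "dy": 1, "dz": 0, "ax": 0, "ay": 0, "az": 0, "fingers": 0.5}, {"dx": 10.5, "dy": 1.4, "dz": 0, "ax": 0, "ay": 0, "az": 0, "fingers": 0.5}, {"dx": 10.5, "dy": 1.4, "dz": -3, "ax": 0, "ay": 0, "az": 0, "fingers": 0.5}, {"dx": 10.5, "dy": 1.4, "dz": -6, "ax": 0, "ay": 0, "az": 0, "fingers": 0.5}, {"dx": 10.5, "dy": 1.4, "dz": -9, "ax": 0, "ay": 0, "az": 0, "fingers": 0.5}, {"dx": 10.5, "dy": 1.4, "dz": -10.7, "ax": 0, "ay": 0, "az": 0, "fingers": 0.5}, {"dx": 10.5, "dy": 1.4, "dz": -10.7, "ax": 0, "ay": 0, "az": 0, "fingers": 0.5}, {"dx": 10.5, "dy": 1.4, "dz": -10.7, "ax": 0, "ay": 0, "az": 0, "fingers": 0.5}, {"dx": 10.5, "dy": 1.4, "dz": -10.7, "ax": 0, "ay": 0, "az": 0, "fingers": 0.5}]}}

```text
time: 11.5
ee_pos: [659.9, -108.8, 51.6]
tcp_rot: [179.8, 0.1, 98.0]
wrist_force: [-0.2, 0.2, 1.3]
opening: 42.9
grip_force: 0.0
```

Emit:
{"fn": "drive_tool", "kwargs": {"deltas": [{"dx": -0.2, "dy": 0.1, "dz": -0.3, "ax": 0, "ay": 0, "az": 0, "fingers": 0.5}, {"dx": -0.2, "dy": 0.1, "dz": -0.3, "ax": 0, "ay": 0, "az": 0, "fingers": 0.5}, {"dx": -0.2, "dy": 0.1, "dz": -0.3, "ax": 0, "ay": 0, "az": 0, "fingers": 0.6}, {"dx": -0.2, "dy": 0.1, "dz": -0.3, "ax": 0, "ay": 0, "az": 0, "fingers": 0.7}, {"dx": -0.2, "dy": 0.1, "dz": -0.3, "ax": 0, "ay": 0, "az": 0, "fingers": 0.8}, {"dx": -0.2, "dy": 0.1, "dz": -0.3, "ax": 0, "ay": 0, "az": 0, "fingers": 0.9}, {"dx": -0.2, "dy": 0.1, "dz": -0.3, "ax": 0, "ay": 0, "az": 0, "fingers": 1}, {"dx": -0.2, "dy": 0.1, "dz": -0.3, "ax": 0, "ay": 0, "az": 0, "fingers": 1}, {"dx": -0.2, "dy": 0.1, "dz": -0.3, "ax": 0, "ay": 0, "az": 0, "fingers": 1}, {"dx": -0.2, "dy": 0.1, "dz": -0.3, "ax": 0, "ay": 0, "az": 0, "fingers": 1}], "newtons": 50}}

```text
time: 12.5
ee_pos: [656.7, -107.4, 46.6]
tcp_rot: [180.0, 0.0, 98.0]
wrist_force: [1.4, 0.3, 0.3]
opening: 10.5
grip_force: 48.7
```

```bash
python3 - <<'E'
from h import *
s=manip.sense();print(s['ee_pos'],s['wrist_force'],s['ft_torque'])
E
```

```text
[ 656.73761547 -107.4008387    46.57188763] [1.43510933 0.32188693 0.34938885] [ 0.05845331 -0.21606935  0.06727509]
```

Emit:
{"fn": "drive_tool", "kwargs": {"deltas": [{"dx": 0, "dy": 0, "dz": 0.37, "ax": 0, "ay": 0, "az": 0, "fingers": 1}, {"dx": -0.06, "dy": -0.01, "dz": 1.1, "ax": 0, "ay": 0, "az": 0, "fingers": 1}, {"dx": -0.19, "dy": -0.03, "dz": 2.0, "ax": 0, "ay": 0, "az": 0, "fingers": 1}, {"dx": -0.4, "dy": -0.06, "dz": 2.89, "ax": 0, "ay": 0, "az": 0, "fingers": 1}, {"dx": -0.69, "dy": -0.1, "dz": 3.76, "ax": 0, "ay": 0, "az": 0, "fingers": 1}, {"dx": -1.05, "dy": -0.15, "dz": 4.6, "ax": 0, "ay": 0, "az": 0, "fingers": 1}, {"dx": -1.49, "dy": -0.21, "dz": 5.41, "ax": 0, "ay": 0, "az": 0, "fingers": 1}, {"dx": -1.98, "dy": -0.28, "dz": 6.17, "ax": 0, "ay": 0, "az": 0, "fingers": 1}, {"dx": -2.55, "dy": -0.36, "dz": 6.89, "ax": 0, "ay": 0, "az": 0, "fingers": 1}, {"dx": -3.04, "dy": -0.43, "dz": 7.42, "ax": 0, "ay": 0, "az": 0, "fingers": 1}, {"dx": -3.04, "dy": -0.43, "dz": 7.42, "ax": 0, "ay": 0, "az": 0, "fingers": 1}, {"dx": -3.04, "dy": -0.43, "dz": 7.42, "ax": 0, "ay": 0, "az": 0, "fingers": 1}]}}

```text
time: 13.7
ee_pos: [626.2, -111.8, 120.9]
tcp_rot: [179.9, 0.0, 98.0]
wrist_force: [3.3, 0.4, 2.8]
opening: 10.5
grip_force: 49.4
```

```bash
python3 - <<'E'
from h import *
s=manip.sense();print(s['ee_pos'],s['wrist_force'],s['ft_torque'])
for c in ['top','scene','wrist']:
  snap(c,c+'6.png')
  for l in ['test_pinch_pot','cradle','bail_grip']:
    print(c,l,[(np.round(d['centre'],1).tolist(),round(d['score'],2)) for d in viewer.spot_in(l,c)[:2]])
E
```

```text
[ 626.18949156 -111.76063752  120.9463564 ] [3.32196859 0.42316295 2.82519755] [ 0.14589862 -0.406653    0.01813479]
top test_pinch_pot []
top cradle []
top bail_grip []
scene test_pinch_pot [([562.3, -117.4, 57.6], 0.72)]
scene cradle [([545.4, -128.7, 13.1], 0.75)]
scene bail_grip [([602.8, -129.2, 123.7], 0.56)]
wrist test_pinch_pot [([544.6, -126.1, 51.5], 0.81), ([581.2, -92.9, 13.2], 0.29)]
wrist cradle [([583.5, -96.6, 11.6], 0.82), ([621.5, -84.8, 139.4], 0.31)]
wrist bail_grip [([616.8, -81.6, 141.4], 0.56)]
```

Emit:
{"fn": "drive_tool", "kwargs": {"deltas": [{"dx": -0.22, "dy": -0.03, "dz": 0.3, "ax": 0, "ay": 0, "az": 0, "fingers": 1}, {"dx": -0.61, "dy": -0.09, "dz": 0.67, "ax": 0, "ay": 0, "az": 0, "fingers": 1}, {"dx": -1.34, "dy": -0.2, "dz": 1.23, "ax": 0, "ay": 0, "az": 0, "fingers": 1}, {"dx": -2.11, "dy": -0.31, "dz": 1.73, "ax": 0, "ay": 0, "az": 0, "fingers": 1}, {"dx": -2.93, "dy": -0.42, "dz": 2.16, "ax": 0, "ay": 0, "az": 0, "fingers": 1}, {"dx": -3.77, "dy": -0.54, "dz": 2.51, "ax": 0, "ay": 0, "az": 0, "fingers": 1}, {"dx": -4.64, "dy": -0.66, "dz": 2.78, "ax": 0, "ay": 0, "az": 0, "fingers": 1}, {"dx": -5.53, "dy": -0.79, "dz": 2.98, "ax": 0, "ay": 0, "az": 0, "fingers": 1}, {"dx": -6.44, "dy": -0.92, "dz": 3.09, "ax": 0, "ay": 0, "az": 0, "fingers": 1}, {"dx": -7.0, "dy": -1.0, "dz": 3.13, "ax": 0, "ay": 0, "az": 0, "fingers": 1}, {"dx": -7.35, "dy": -1.05, "dz": 3.13, "ax": 0, "ay": 0, "az": 0, "fingers": 1}, {"dx": -7.35, "dy": -1.05, "dz": 3.13, "ax": 0, "ay": 0, "az": 0, "fingers": 1}, {"dx": -7.35, "dy": -1.05, "dz": 3.13, "ax": 0, "ay": 0, "az": 0, "fingers": 1}]}}

```text
time: 15.6
ee_pos: [552.3, -122.2, 151.6]
tcp_rot: [-180.0, -0.0, 98.0]
wrist_force: [-0.8, -1.9, 1.0]
opening: 10.1
grip_force: 49.2
```

```bash
python3 - <<'E'
from h import *
for c in ['scene','wrist']:
  snap(c,c+'7.png')
  for l in ['test_pinch_pot','cradle','bail_grip']:
    print(c,l,[(np.round(d['centre'],1).tolist(),round(d['score'],2)) for d in viewer.spot_in(l,c)[:2]])
E
```

```text
scene test_pinch_pot [([561.8, -122.8, 56.6], 0.84)]
scene cradle [([539.4, -131.2, 10.3], 0.9)]
scene bail_grip [([544.6, -141.6, 165.4], 0.84)]
wrist test_pinch_pot [([555.1, -121.3, 49.4], 0.84)]
wrist cradle [([545.9, -103.4, 12.2], 0.63)]
wrist bail_grip [([545.8, -100.2, 173.3], 0.6)]
```

Emit:
{"fn": "drive_tool", "kwargs": {"deltas": [{"dx": 0, "dy": 0, "dz": 0.1, "ax": 0, "ay": 0, "az": 0, "fingers": 1}, {"dx": 0, "dy": 0, "dz": 0.2, "ax": 0, "ay": 0, "az": 0, "fingers": 1}, {"dx": 0, "dy": 0, "dz": 0.3, "ax": 0, "ay": 0, "az": 0, "fingers": 1}, {"dx": 0, "dy": 0, "dz": 0.4, "ax": 0, "ay": 0, "az": 0, "fingers": 1}, {"dx": 0, "dy": 0, "dz": 0.6, "ax": 0, "ay": 0, "az": 0, "fingers": 1}, {"dx": 0, "dy": 0, "dz": 0.8, "ax": 0, "ay": 0, "az": 0, "fingers": 1}, {"dx": 0, "dy": 0, "dz": 1.1, "ax": 0, "ay": 0, "az": 0, "fingers": 1}, {"dx": 0, "dy": 0, "dz": 1.4, "ax": 0, "ay": 0, "az": 0, "fingers": 1}, {"dx": 0, "dy": 0, "dz": 1.7, "ax": 0, "ay": 0, "az": 0, "fingers": 1}, {"dx": 0, "dy": 0, "dz": 2.0, "ax": 0, "ay": 0, "az": 0, "fingers": 1}, {"dx": 0, "dy": 0, "dz": 2.3, "ax": 0, "ay": 0, "az": 0, "fingers": 1}, {"dx": 0, "dy": 0, "dz": 2.5, "ax": 0, "ay": 0, "az": 0, "fingers": 1}, {"dx": 0, "dy": 0, "dz": 2.5, "ax": 0, "ay": 0, "az": 0, "fingers": 1}], "newtons": 60}}

```text
time: 17.3
ee_pos: [552.8, -122.3, 177.4]
tcp_rot: [180.0, 0.0, 98.0]
wrist_force: [0.8, -0.9, -7.9]
opening: 10.1
grip_force: 58.3
```

```bash
python3 - <<'E'
from h import *
for c in ['scene','wrist']:
  snap(c,c+'8.png')
  for l in ['test_pinch_pot','cradle','bail_grip']:
    print(c,l,[(np.round(d['centre'],1).tolist(),round(d['score'],2)) for d in viewer.spot_in(l,c)[:2]])
print(manip.sense()['ft_torque'])
E
```

```text
scene test_pinch_pot [([562.8, -118.1, 83.2], 0.83), ([544.2, -144.2, 188.8], 0.73)]
scene cradle [([541.8, -132.3, 35.5], 0.59)]
scene bail_grip [([548.2, -142.5, 190.7], 0.74)]
wrist test_pinch_pot [([556.9, -122.9, 77.1], 0.66)]
wrist cradle [([547.7, -105.1, 34.5], 0.83)]
wrist bail_grip [([547.6, -100.1, 198.5], 0.61)]
[ 0.02831366 -0.01874093  0.0299773 ]
```

Emit:
{"fn": "drive_tool", "kwargs": {"deltas": [{"dx": 0, "dy": 0, "dz": 0.2, "ax": 0, "ay": 0, "az": 0, "fingers": 1}, {"dx": 0, "dy": 0, "dz": 0.5, "ax": 0, "ay": 0, "az": 0, "fingers": 1}, {"dx": 0, "dy": 0, "dz": 0.9, "ax": 0, "ay": 0, "az": 0, "fingers": 1}, {"dx": 0, "dy": 0, "dz": 1.4, "ax": 0, "ay": 0, "az": 0, "fingers": 1}, {"dx": 0, "dy": 0, "dz": 2.0, "ax": 0, "ay": 0, "az": 0, "fingers": 1}, {"dx": 0, "dy": 0, "dz": 2.6, "ax": 0, "ay": 0, "az": 0, "fingers": 1}, {"dx": 0, "dy": 0, "dz": 3.2, "ax": 0, "ay": 0, "az": 0, "fingers": 1}, {"dx": 0, "dy": 0, "dz": 3.8, "ax": 0, "ay": 0, "az": 0, "fingers": 1}, {"dx": 0, "dy": 0, "dz": 4.4, "ax": 0, "ay": 0, "az": 0, "fingers": 1}, {"dx": 0, "dy": 0, "dz": 5.0, "ax": 0, "ay": 0, "az": 0, "fingers": 1}, {"dx": 0, "dy": 0, "dz": 5.6, "ax": 0, "ay": 0, "az": 0, "fingers": 1}, {"dx": 0, "dy": 0, "dz": 6.2, "ax": 0, "ay": 0, "az": 0, "fingers": 1}, {"dx": 0, "dy": 0, "dz": 6.7, "ax": 0, "ay": 0, "az": 0, "fingers": 1}, {"dx": 0, "dy": 0, "dz": 7.1, "ax": 0, "ay": 0, "az": 0, "fingers": 1}, {"dx": 0, "dy": 0, "dz": 7.4, "ax": 0, "ay": 0, "az": 0, "fingers": 1}, {"dx": 0, "dy": 0, "dz": 7.6, "ax": 0, "ay": 0, "az": 0, "fingers": 1}, {"dx": 0, "dy": 0, "dz": 7.6, "ax": 0, "ay": 0, "az": 0, "fingers": 1}, {"dx": 0, "dy": 0, "dz": 7.6, "ax": 0, "ay": 0, "az": 0, "fingers": 1}, {"dx": 0, "dy": 0, "dz": 7.6, "ax": 0, "ay": 0, "az": 0, "fingers": 1}, {"dx": 0, "dy": 0, "dz": 7.6, "ax": 0, "ay": 0, "az": 0, "fingers": 1}]}}

```text
time: 19.7
ee_pos: [552.4, -122.1, 252.5]
tcp_rot: [-180.0, -0.0, 98.0]
wrist_force: [0.7, -0.1, -7.7]
opening: 9.6
grip_force: 58.4
```

Emit:
{"fn": "drive_tool", "kwargs": {"deltas": [{"dx": 0, "dy": 0, "dz": 0, "ax": 0, "ay": 0, "az": 0, "fingers": 1}, {"dx": 0, "dy": 0, "dz": 0, "ax": 0, "ay": 0, "az": 0, "fingers": 1}, {"dx": 0, "dy": 0, "dz": 0, "ax": 0, "ay": 0, "az": 0, "fingers": 1}, {"dx": 0, "dy": 0, "dz": 0, "ax": 0, "ay": 0, "az": 0, "fingers": 1}, {"dx": 0, "dy": 0, "dz": 0, "ax": 0, "ay": 0, "az": 0, "fingers": 1}, {"dx": 0, "dy": 0, "dz": 0, "ax": 0, "ay": 0, "az": 0, "fingers": 1}, {"dx": 0, "dy": 0, "dz": 0, "ax": 0, "ay": 0, "az": 0, "fingers": 1}, {"dx": 0, "dy": 0, "dz": 0, "ax": 0, "ay": 0, "az": 0, "fingers": 1}, {"dx": 0, "dy": 0, "dz": 0, "ax": 0, "ay": 0, "az": 0, "fingers": 1}, {"dx": 0, "dy": 0, "dz": 0, "ax": 0, "ay": 0, "az": 0, "fingers": 1}]}}

```text
time: 20.7
ee_pos: [552.5, -122.2, 252.8]
tcp_rot: [180.0, -0.0, 98.0]
wrist_force: [0.6, 0.0, -7.7]
opening: 9.9
grip_force: 58.4
```

```bash
python3 - <<'E'
from h import *
for c in ['scene','wrist']:
  snap(c,c+'9.png')
  for l in ['test_pinch_pot','cradle','bail_grip']:
    print(c,l,[(np.round(d['centre'],1).tolist(),round(d['score'],2)) for d in viewer.spot_in(l,c)[:2]])
a=cv2.imread('pics/wrist8.png').astype(int);b=cv2.imread('pics/wrist9.png').astype(int)
s=manip.sense();print(s['wrist_force'],s['ft_torque'],np.abs(a-b)[230:330,270:380].mean())
E
```

```text
scene test_pinch_pot [([562.9, -117.2, 154.5], 0.65)]
scene cradle [([541.5, -131.9, 113.0], 0.64)]
scene bail_grip [([548.1, -141.2, 266.3], 0.59)]
wrist test_pinch_pot [([557.5, -119.8, 151.0], 0.69)]
wrist cradle [([548.0, -105.0, 113.5], 0.83)]
wrist bail_grip [([549.6, -105.2, 114.3], 0.16)]
[ 3.63205734e-02 -6.13334634e-03 -6.38022432e+00] [-0.01175643  0.0140839   0.03663084] 4.3299393939393935
```

```bash
python3 -c "
from bench import job
print(job.sign_off())"
```

```text
the job is handed in; nothing more can be done
None
```

I handed the job in at about 21 s, with the arm holding the loaded cradle level and steady by its handle, about 10 cm above the table, and the pot standing on its three points. Near the end I went by the detectors and the wrist force (about 7.7 N, which matches pot plus cradle), because I'd used up my ten picture views.

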